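Key the valve disc onto its locking pin

TASK

On the display board, turn the yellow disc of the demonstration valve by pushing with a fingertip until its notch stands over the red pin on the flange, then press the disc straight down on its hub until it is fully home, and move clear. Never lift the disc out of the valve, and leave the fitting, jar, tape roll and spanner around it where they are.

Things in the scene. Friction and masses are not known exactly. Their poses are not given: they have to be found in the camera images.
- valve: Brass valve on a fixed wooden board (170 x 270 x 15 mm) lying at any angle within a quarter turn; pipe ends along its y axis, at most 65 mm high. Origin at the centre of the board's underside, on the counter, z up. The disc turns about this z axis. A dark round flange, 132 mm across, has its flat top 70 mm above the counter and carries the red pin on its +x side.
- pin (a point): Tip of the upright red pin (8 mm thick, round-topped, standing 8 mm above the flange, 58 mm from the axis along the valve's +x). A red block, 9 mm wide and 22 mm long, lies just outside it, 64 to 86 mm from the axis, its top 8 mm above the flange, and always stays visible beyond the disc's edge.
- disc: Loose yellow keyed disc, 120 mm across, 8 mm thick, 0.13 to 0.23 kg. Origin on its axis at the plate's underside, z up, x towards its notch. A 20 mm spigot under it sits with under 1 mm play in the valve: it turns freely either way, without end. It starts level on a friction collar, underside 79.5 mm above the counter, notch 35 to 180 degrees from the pin. Home, its underside is 70.5 mm up.
- notch (a point): The notch in the disc's rim: 16 mm wide, open outwards, 46 to 60 mm from the axis, with thin black marks beside it. Point: 58 mm from the axis, middle of the notch, at the plate's underside. It passes the pin within about 4 degrees either side of centre.
- hub_top (a point): Centre of the flat top of the black hub (36 mm across, 20 mm above the plate, 28 mm above the underside): the place to press. Pressed with more than about 7 N, the collar under the disc sinks slowly by 9 mm and stays down; it does not spring back. If the notch is not over the pin, the pin stops the disc within about 2 mm.
- stub_left (a point): Top of an upright black round stub, 14 mm thick, standing 22 mm above the plate, 46 mm from the axis along the disc's +y: push its side squarely along the circle to turn the disc with about 1 to 3 N (a slanting push can tilt and bind it).
- stub_right (a point): Top of the second such stub, 46 mm from the axis along the disc's -y.
- nipple: Bystander: brass pipe nipple standing upright, 38 mm across, 46 mm high, origin at the centre of its underside.
- paste: Bystander: jar of sealing paste with a red cap, 60 mm across, 75 mm high, origin at the centre of its underside.
- tape: Bystander: white roll of thread tape lying flat, 58 mm across, 20 mm high, origin at the centre of its underside.
- spanner: Bystander: steel spanner lying flat, 160 mm long along its x axis, origin on the counter under its middle.
There are look-alikes about, which are no part of the job. Leave any blue look-alike of the disc alone.

How it is judged (in metres and radians):
At the end, for the whole second after the job is handed in: The disc lies level (within 0.04 rad) and at rest with its underside less than 2.5 mm above the flange, the middle of its notch within 7 mm of the pin seen from above (z of disc in the frame of valve below 0.0725 m and angle between disc's own z axis and vertical below 0.04 rad and horizontal distance between notch and pin below 0.007 m and linear speed of disc below 0.01 m/s); the robot touches nothing.
It fails at once if the disc is lifted more than 6 mm above its starting height (z of disc in the frame of valve above 0.0855 m).
It fails at once if a bystander (nipple, jar, tape roll or spanner) is moved more than 20 mm (distance of any of nipple, paste, tape, spanner from where it was at the start of the episode above 0.02 m).
It also fails if it takes over 54 s, if anything falls off the work surface, if the arm or the gripper's body presses on something with over 40 N, if the wrist force passes 120 N, or if a joint passes its speed limit or range.

ROBOT

A 6-joint arm with a two-finger parallel gripper is mounted at the origin on the work surface. World frame = base frame: x ahead of the robot, y to its left, z up, the work surface at z = 0. Lengths are in mm, angles in rad, forces in N, time in s.
With the tool pointing down it reaches from about 400 to 925 mm from the base axis. Payload 12.5 kg.
Tool frame: the origin (TCP) lies at the very end of the fingers, on their centre line; the grasp point (between the pads) lies 19 mm behind it (env.grip_point_offset is the distance from the TCP to the grasp point, in mm); z points along the fingers, y is the direction in which the jaws open and shut (so a half turn about z gives the same grasp; the last joint's range is limited). The gripper opens to 95 mm and grips with 3 to 60 N. Pads are 20 mm wide; open, the fingers measure 119 mm over their backs; the gripper's body (75 mm by 180 mm) begins 59 mm behind the grasp point.
Start: joints at [-0.106, 0.491, 1.559, -0, 1.092, -0.106], TCP at [625.017, 0.021, 214.661] pointing down, gripper open.
Joint ranges: [-3.1, 3.1], [-0.84, 2.19], [0.05, 2.79], [-1.13, 4.28], [0.06, 2.93], [-2.69, 2.69]. Speed limits (rad/s): [2.22, 2.22, 2.79, 3.14, 3.14, 3.14].

INTERFACE

Orientations are given as [roll, pitch, yaw] about the fixed x, y, z axes, in that order (R = Rz(yaw) Ry(pitch) Rx(roll)).
In Python, from cell import env gives the robot as it stands.
- The arm moves only by the tool drive_tool, never from a script. Its argument "commands" is a list of rows, each an object of numbers: "dx", "dy", "dz": the shift along the world's x, y, z in mm; "yaw": the turn about the world's z in degrees. In form: [{"dx": .., "dy": .., "dz": .., "yaw": ..}, ...]. A call has 1 to 5 rows; each row shifts and turns the commanded pose from where the row before left it; what a row does not reach is not made up. A row lasts 1/12 s, in which the tool goes at most 41.7 mm and 7.16 degrees, less where a joint would pass 70% of its speed; a pose out of reach is approached as far as the arm can. A call with a gripper value outside its range is refused whole. "grip" is the opening, from 0 (shut) to 1 (fully open), set as the call begins (left out, the last holds). The fingers move at their own pace and stop on an object; the grip force is fixed at half the most. Time passes only in rows, so rows that do not move let the fingers close. It gives the time, the measured TCP pose, the force and the opening at its end, in the units of the state.
- env.state(): the state, without advancing time (a new reading comes with each control period).
- env.read_camera(name): name is "scene" or "side" or "wrist"; returns the picture (384x512x3 uint8, red, green, blue); there is no depth.
- env.calibration(name): a dict with "intrinsics" (3x3 intrinsics, pixels), "rvec" (rotation vector, rad) and "tvec" (3), from world to camera coordinates, as OpenCV has them. Camera axes: x right, y down, z forward; pixel columns grow to the right and rows downward; lengths in mm; the calibration is good to about 2 mm. A picture is of the moment at which its call begins: read the wrist's pose just before it. calibration takes no time and is no camera call; for the wrist camera it gives the pose at the moment of the call.
- env.job_done(): hands the job in, once; it reports no verdict.
Trained networks look in the newest picture that a camera, given by its name, has taken for a name from the list of things; names that differ only in an ending like _2 or _b are one class to them, and where a whole thing is asked for, a point or a joint stands for the part that bears it (a point fixed in the world has none). Each returns a list of dicts, best first, with "conf" (0 to 1); they miss things now and then, are a little off and sometimes report something else, mostly with a low value. They report only what shows in the picture. A call takes as long as a camera call. They do not tell look-alikes from the thing itself.
- env.trace(query, camera): "pixels" (384x512 bool, what is visible of it) and "pixel" ([column, row] in pixels, amid what is visible of it).
- env.place_of(query, camera): "pixel" ([column, row] in pixels: a listed point, or the origin of a listed thing).
The state is a dict: "t": time; "joints": joint angles; "qvel": joint speeds; "tau": joint torques, N m; "eef_pos": TCP position; "tcp_rot": TCP orientation; "ft_force": force on the tool from outside, world axes, zero at the start; "moment": the same for the moment, N m; "opening": opening from 0.0 (shut) to 1.0 (fully open).
Only numpy, scipy, OpenCV 4.12 (cv2) and the standard library are available. Lean on these libraries where they do the work, as an engineer would, in place of code of your own. Each camera call takes 0.05 s, during which the arm holds its last target.

## Working session

There is one attempt and no reset: what is moved stays moved. The work goes in short steps, Python scripts to look and compute and a tool call to move; the robot and the scene stay as the last step left them, time stands still between calls to the robot, and variables do not carry over. Pictures are saved under pics/ and viewed, and the job is handed in when it is done.

Besides the shell and the picture viewer there is one more tool, called after "Emit:" as name(argument=value, ...), one argument or row to a line, values as JSON. drive_tool: Moves the arm, as the interface text tells. Its arguments: {"type":"object","properties":{"commands":{"type":"array"},"grip":{"type":"number"}},"required":["commands"]}

```bash
ls; mkdir -p pics; cat > h.py <<'E'
import numpy as np, cv2
from cell import env
def cal(n):
    c=env.calibration(n); K=np.array(c["intrinsics"],float); R=cv2.Rodrigues(np.array(c["rvec"],float))[0]; t=np.array(c["tvec"],float).reshape(3); return K,R,t
def ray(n,px,z,c=None):
    K,R,t=c or cal(n); d=R.T@np.linalg.solve(K,np.array([px[0],px[1],1.])); o=-R.T@t
    return o+d*(z-o[2])/d[2]
def proj(n,P,c=None):
    K,R,t=c or cal(n); p=K@(R@np.array(P,float)+t); return p[:2]/p[2]
def save(im,f): cv2.imwrite("pics/"+f,cv2.cvtColor(im,cv2.COLOR_RGB2BGR))
E
python3 - <<'E'
from h import *
s=env.state(); print(s["t"],s["eef_pos"],s["tcp_rot"],s["ft_force"],s["opening"])
for n in ["scene","side"]:
    c=cal(n); im=env.read_camera(n); save(im,n+"0.png")
    print(n,"cam at",-c[1].T@c[2])
    for q,z in [("pin",78),("hub_top",107.5),("stub_left",109.5),("notch",79.5)]:
        for r in env.place_of(q,n)[:3]: print(q,np.round(r["pixel"]),round(r["conf"],2),np.round(ray(n,r["pixel"],z,c)))
E
```

```text
pics
0.0 [6.24763965e+02 5.30978201e-02 2.14068586e+02] [-3.14052102e+00 -1.22290317e-04  1.57076431e+00] [0.4083782  0.15438008 0.16405524] 0.9976662217979229
scene cam at [991.42465736  19.71822903 779.50196483]
pin [245. 190.] 0.67 [618. -70.  78.]
pin [255. 175.] 0.59 [578. -56.  78.]
hub_top [119. 127.] 0.95 [ 521. -376.  108.]
hub_top [229. 164.] 0.92 [ 578. -110.  107.]
hub_top [321. 291.] 0.55 [813. 104. 108.]
stub_left [109. 115.] 0.87 [ 493. -408.  110.]
stub_left [335. 151.] 0.8 [509. 108. 110.]
stub_left [335. 312.] 0.71 [845. 130. 110.]
notch [367. 161.] 0.85 [503. 183.  80.]
notch [257. 174.] 0.8 [576. -52.  80.]
notch [147. 126.] 0.6 [ 486. -327.   80.]
side cam at [ 218.21951467 -792.22782596  620.25812413]
hub_top [307. 301.] 0.96 [ 479. -415.  108.]
hub_top [212. 163.] 0.83 [499.  79. 108.]
hub_top [311. 143.] 0.81 [779.  58. 108.]
stub_left [254. 194.] 0.7 [ 534. -101.  110.]
stub_left [303. 321.] 0.67 [ 452. -447.  110.]
stub_left [201. 171.] 0.65 [461.  46. 109.]
notch [194. 169.] 0.79 [463. 114.  80.]
notch [272. 190.] 0.7 [597. -64.  80.]
notch [260. 189.] 0.68 [574. -48.  80.]
```

View pics/scene0.png

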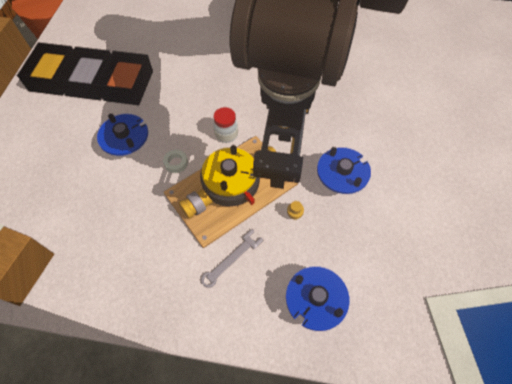

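View pics/side0.png

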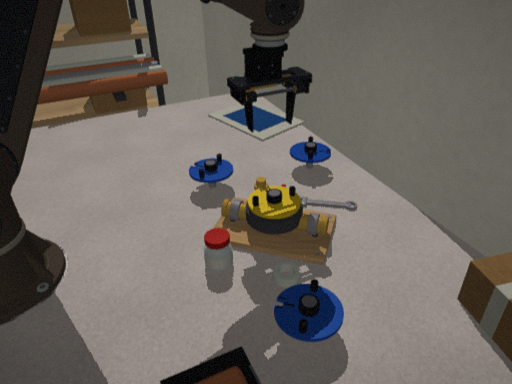

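The only yellow disc is on the board at scene (230,175); the blue ones at (122,133), (344,168) and (318,297) are look-alikes. The red block is at about (250,198). I'll enlarge both views.

```bash
python3 - <<'E'
from h import *
a=cv2.imread("pics/scene0.png")[130:225,170:300]; b=cv2.imread("pics/side0.png")[165:250,215:345]
cv2.imwrite("pics/cropA.png",cv2.resize(a,None,fx=6,fy=6,interpolation=cv2.INTER_CUBIC))
cv2.imwrite("pics/cropB.png",cv2.resize(b,None,fx=6,fy=6,interpolation=cv2.INTER_CUBIC))
E
```

```text
(no output)
```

View pics/cropA.png

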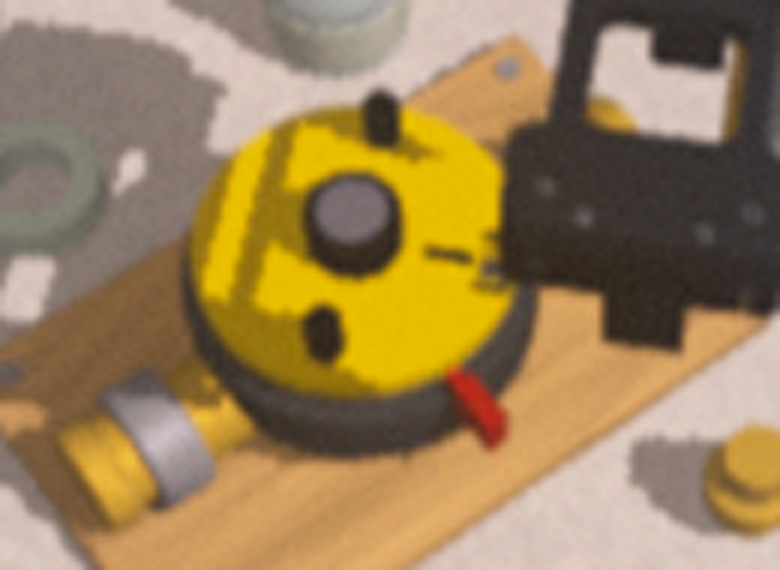

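View pics/cropB.png

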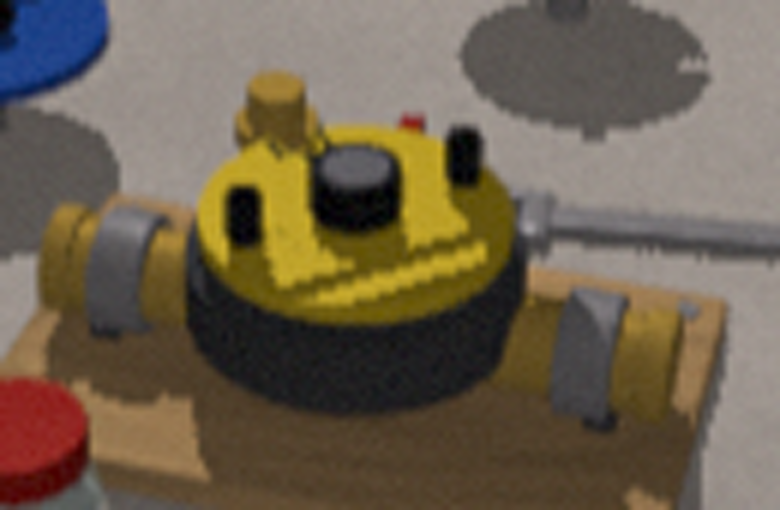

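```bash
cat > fit.py <<'E'
from h import *
f=lambda x,y,ox,oy:(x/6+ox,y/6+oy)
S=lambda x,y:f(x,y,170,130); D=lambda x,y:f(x,y,215,165)
for n,l in [("scene",[("hub",S(352,210),107.5),("stubA",S(380,98),109.5),("stubB",S(324,314),109.5),("notch",S(492,262),87.5),("redout",S(495,425),78),("redin",S(456,377),78)]),("side",[("hub",D(358,165),107.5),("stubB",D(465,132),109.5),("stubA",D(243,192),109.5),("red",D(413,118),78)])]:
    c=cal(n); h=None
    for k,p,z in l:
        w=ray(n,p,z,c)
        if h is None:h=w
        d=w-h; print(n,k,np.round(w,1),"r",round(np.hypot(*d[:2]),1),"ang",round(np.degrees(np.arctan2(d[1],d[0])),1))
E
python3 fit.py
python3 - <<'E'
from h import *
env.read_camera("scene")
for q in ["nipple","paste","tape","spanner"]:
    for r in env.place_of(q,"scene")[:2]: print(q,np.round(r["pixel"]),round(r["conf"],2),np.round(ray("scene",r["pixel"],0)))
E
```

```text
scene hub [ 579.6 -111.2  107.5] r 0.0 ang 0.0
scene stubA [ 532.2 -110.3  109.5] r 47.4 ang 179.0
scene stubB [ 623.7 -111.9  109.5] r 44.1 ang -0.9
scene notch [580.9 -61.2  87.5] r 50.0 ang 88.5
scene redout [640.5 -50.   78. ] r 86.3 ang 45.1
scene redin [624.  -66.8  78. ] r 62.8 ang 45.0
side hub [ 577.9 -113.9  107.5] r 0.0 ang 0.0
side stubB [ 623.1 -115.   109.5] r 45.3 ang -1.5
side stubA [ 530.7 -113.1  109.5] r 47.2 ang 179.1
side red [634.5 -54.5  78. ] r 82.0 ang 46.3
nipple [295. 214.] 0.79 [620.  43.   0.]
nipple [229. 260.] 0.42 [750. -83.   0.]
paste [225. 134.] 0.61 [ 423. -161.   -0.]
tape [177. 161.] 0.75 [ 524. -260.    0.]
spanner [230. 255.] 0.86 [739. -84.   0.]
spanner [225. 182.] 0.68 [ 563. -130.    0.]
```

Emit:
drive_tool(
  commands=[
    {"dx": -18, "dy": -28, "dz": 0},
    {"dx": -18, "dy": -28, "dz": 0},
    {"dx": -18, "dy": -28, "dz": 0},
    {"dx": -18, "dy": -28, "dz": -10},
    {"dx": -20, "dy": -29, "dz": -20},
  ],
  grip=0,
)

```text
invalid input
```

Emit:
drive_tool(
  commands=[
    {"dz": -30},
    {"dz": -20},
    {"dz": 0},
    {"dz": 0},
  ],
)

```text
invalid input
```

Emit:
drive_tool(
  commands=[
    {"dx": -18, "dy": -28, "dz": 0, "yaw": 0},
    {"dx": -18, "dy": -28, "dz": 0, "yaw": 0},
    {"dx": -18, "dy": -28, "dz": 0, "yaw": 0},
    {"dx": -18, "dy": -28, "dz": -10, "yaw": 0},
    {"dx": -20, "dy": -29, "dz": -20, "yaw": 0},
  ],
  grip=0,
)

```text
t: 1.17
eef_pos: [533.2, -142.3, 186.3]
tcp_rot: [3.137, 0.002, 1.571]
ft_force: [-0.3, -0.7, -0.5]
opening: 0.706
```

Emit:
drive_tool(
  commands=[
    {"dx": 0, "dy": 0, "dz": -30, "yaw": 0},
    {"dx": 0, "dy": 0, "dz": -25, "yaw": 0},
    {"dx": 0, "dy": 0, "dz": 0, "yaw": 0},
    {"dx": 0, "dy": 0, "dz": 0, "yaw": 0},
    {"dx": 0, "dy": 0, "dz": 0, "yaw": 0},
  ],
)

```text
t: 1.58
eef_pos: [533.8, -140.9, 130.9]
tcp_rot: [3.14, 0.001, 1.571]
ft_force: [0.3, -0.1, 0.1]
opening: 0.358
```

```bash
python3 - <<'E'
from h import *
print(env.state()["opening"],env.state()["eef_pos"])
a=env.read_camera("scene"); w=env.read_camera("wrist")
save(np.hstack([cv2.resize(a[110:230,150:310],(640,480)) ]),"s1.png"); save(w,"w1.png")
c=cal("wrist")
for q,z in [("pin",78),("hub_top",107.5),("stub_left",109.5),("notch",79.5)]:
    for r in env.place_of(q,"wrist")[:3]: print(q,np.round(r["pixel"]),round(r["conf"],2),np.round(ray("wrist",r["pixel"],z,c)))
E
```

```text
0.358153463174904 [ 533.78235991 -140.94931502  130.8953926 ]
pin [379. 104.] 0.9 [617. -70.  78.]
hub_top [329. 177.] 0.59 [ 580. -113.  108.]
hub_top [250. 172.] 0.38 [ 532. -110.  108.]
stub_left [250. 175.] 0.66 [ 533. -112.  110.]
notch [324.  78.] 0.72 [580. -55.  80.]
```

View pics/s1.png

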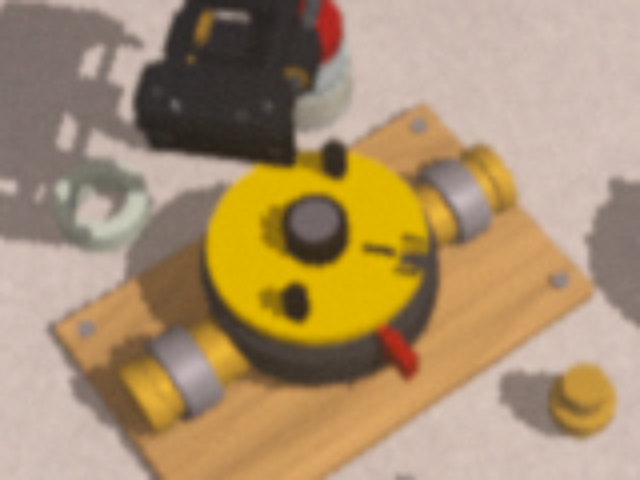

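View pics/w1.png

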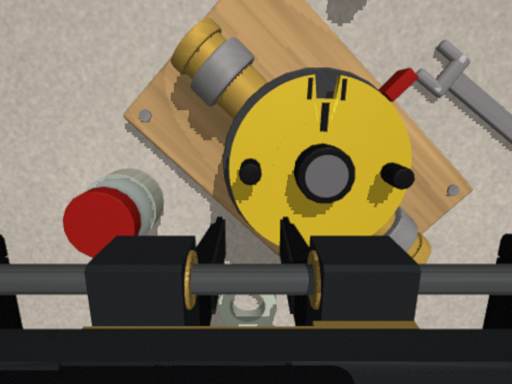

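Wrist view: disc with the notch at (325,92), hub (326,176), stubs (250,172) and (397,177), red block (398,85). The stub to push is straight ahead of the fingertips.

```bash
python3 - <<'E'
from h import *
h=None;c=cal("wrist")
for k,p,z in [("hub",(326,176),107.5),("A",(250,168),109.5),("B",(402,178),109.5),("notchend",(325.5,99),87.5),("redout",(411,74),78),("redin",(386,95),78)]:
    w=ray("wrist",p,z,c)
    if h is None:h=w
    d=w-h; print(k,np.round(w,1),round(np.hypot(*d[:2]),1),round(np.degrees(np.arctan2(d[1],d[0])),1))
E
```

```text
hub [ 577.4 -112.3  107.5] 0.0 0.0
A [ 532.  -107.2  109.5] 45.8 173.5
B [ 622.1 -113.1  109.5] 44.7 -0.9
notchend [578.9 -67.7  87.5] 44.7 88.2
redout [634.6 -52.1  78. ] 83.1 46.5
redin [620. -65.  78.] 63.7 48.1
```

Emit:
drive_tool(
  commands=[
    {"dx": 0, "dy": 0, "dz": 0, "yaw": 0},
    {"dx": 0, "dy": 0, "dz": 0, "yaw": 0},
    {"dx": 0, "dy": 0, "dz": -10, "yaw": 0},
    {"dx": 0, "dy": 0, "dz": -15, "yaw": 0},
    {"dx": 0, "dy": 0, "dz": -8, "yaw": 0},
  ],
)

```text
t: 2.3
eef_pos: [532.5, -140.8, 95.0]
tcp_rot: [-3.141, -0.0, 1.571]
ft_force: [-0.6, 0.1, -0.2]
opening: 0.007
```

Emit:
drive_tool(
  commands=[
    {"dx": 0, "dy": 0, "dz": -3, "yaw": 0},
    {"dx": 0, "dy": 0, "dz": 0, "yaw": 0},
  ],
)

```text
t: 2.47
eef_pos: [532.7, -140.9, 92.7]
tcp_rot: [-3.14, -0.001, 1.571]
ft_force: [-0.5, 0.0, 0.1]
opening: 0.001
```

Emit:
drive_tool(
  commands=[
    {"dx": -1, "dy": 7, "dz": 0, "yaw": 0},
    {"dx": -0.5, "dy": 5, "dz": 0, "yaw": 0},
    {"dx": -1, "dy": 4, "dz": 0, "yaw": -5},
    {"dx": -0.8, "dy": 3.8, "dz": 0, "yaw": -4},
    {"dx": -0.5, "dy": 4.2, "dz": 0, "yaw": -5},
  ],
)

```text
t: 2.88
eef_pos: [529.1, -116.4, 94.2]
tcp_rot: [3.141, 0.0, 1.324]
ft_force: [-1.0, 0.8, -0.3]
opening: 0.001
```

```bash
python3 - <<'E'
from h import *
w=env.read_camera("wrist"); save(w,"w2.png")
E
```

```text
(no output)
```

View pics/w2.png

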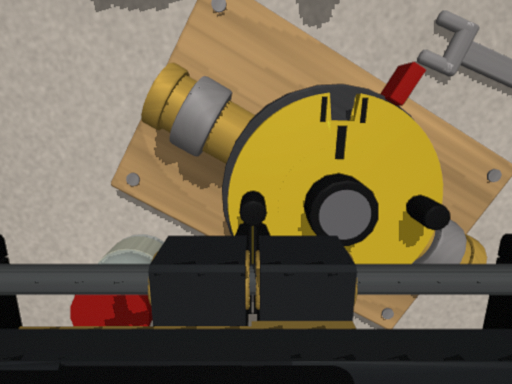

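Emit:
drive_tool(
  commands=[
    {"dx": -0.2, "dy": 4.2, "dz": 0, "yaw": -5},
    {"dx": 0.1, "dy": 4.4, "dz": 0, "yaw": -5},
    {"dx": 0.6, "dy": 4.2, "dz": 0, "yaw": -5},
    {"dx": 0.9, "dy": 4.2, "dz": 0, "yaw": -5},
    {"dx": 1, "dy": 3.2, "dz": 0, "yaw": -4},
  ],
)

```text
t: 3.35
eef_pos: [531.5, -96.2, 94.1]
tcp_rot: [3.141, 0.0, 0.906]
ft_force: [-0.9, -0.2, 0.8]
opening: 0.008
```

```bash
python3 - <<'E'
from h import *
w=env.read_camera("wrist"); save(cv2.resize(w[20:300,180:480],None,fx=2.1,fy=2.1,interpolation=cv2.INTER_CUBIC),"w3.png")
s=env.read_camera("scene");save(cv2.resize(s[110:230,150:310],(640,480)),"s3.png")
E
```

```text
(no output)
```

View pics/w3.png

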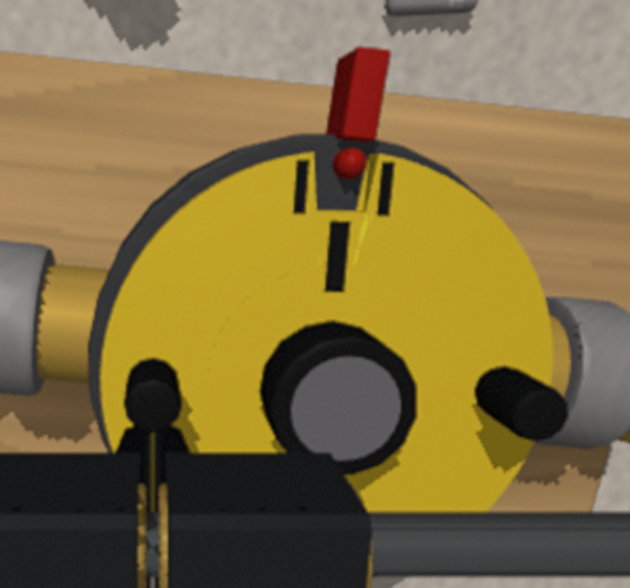

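View pics/s3.png

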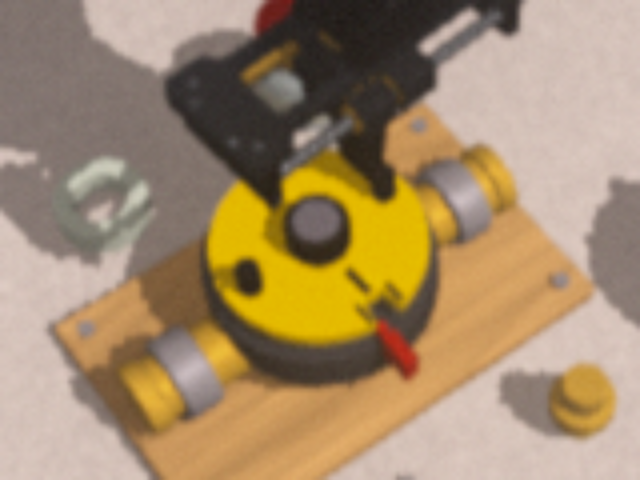

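```bash
python3 - <<'E'
from h import *
c=cal("wrist"); h=None
for k,p,z in [("hub",(346,407),107.5),("stubL",(152,400),109.5),("stubR",(540,410),109.5),("markTop",(341,224),87.5),("markBot",(336,290),87.5),("marksL",(302,187),87.5),("marksR",(386,189),87.5),("notchend",(338,209),87.5),("pintip",(350,158),78),("redout",(372,50),78),("redin",(354,138),78)]:
    w=ray("wrist",(p[0]/2.1+180,p[1]/2.1+20),z,c)
    if h is None:h=w;
    d=w-h; print(k,np.round(w,1),round(np.hypot(*d[:2]),1),round(np.degrees(np.arctan2(d[1],d[0])),1))
E
```

```text
hub [ 579.2 -111.4  107.5] 0.0 0.0
stubL [544.1 -81.1 109.5] 46.3 139.2
stubR [ 614.8 -139.2  109.5] 45.2 -37.9
markTop [605.6 -79.3  87.5] 41.6 50.5
markBot [595.3 -92.4  87.5] 24.9 49.7
marksL [603.1 -65.8  87.5] 51.4 62.3
marksR [619.2 -79.   87.5] 51.5 38.9
notchend [607.1 -75.7  87.5] 45.3 51.9
pintip [618.5 -68.8  78. ] 58.0 47.3
redout [637.2 -50.6  78. ] 84.0 46.3
redin [622.  -65.3  78. ] 62.9 47.0
```

Emit:
drive_tool(
  commands=[
    {"dx": 1, "dy": 1.2, "dz": 0, "yaw": -2},
    {"dx": 1, "dy": 1.2, "dz": 0, "yaw": -2},
    {"dx": 0, "dy": 0, "dz": 0, "yaw": 0},
  ],
)

```text
t: 3.7
eef_pos: [533.5, -94.2, 93.9]
tcp_rot: [3.142, 0.0, 0.84]
ft_force: [-0.5, -0.1, -0.1]
opening: 0.004
```

```bash
python3 - <<'E'
from h import *
w=env.read_camera("wrist"); save(cv2.resize(w[20:300,180:480],None,fx=2.1,fy=2.1,interpolation=cv2.INTER_CUBIC),"w4.png")
E
```

```text
(no output)
```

View pics/w4.png

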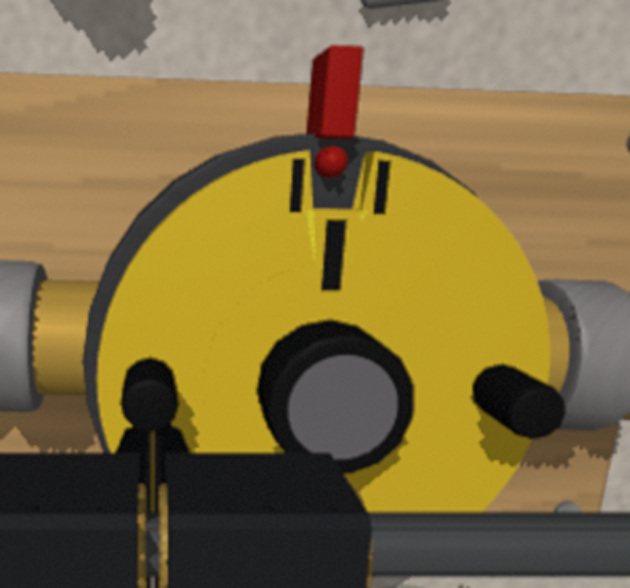

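```bash
python3 - <<'E'
from h import *
c=cal("wrist"); h=None
for k,p,z in [("hub",(343,406),107.5),("stubL",(149,399),109.5),("stubR",(537,409),109.5),("markTop",(337,221),87.5),("markBot",(331,290),87.5),("marksL",(297,186),87.5),("marksR",(383,187),87.5),("notchend",(334,208),87.5),("pintip",(331,157),78),("redout",(347,47),78),("redin",(333,137),78)]:
    w=ray("wrist",(p[0]/2.1+180,p[1]/2.1+20),z,c)
    if h is None:h=w;
    d=w-h; print(k,np.round(w,1),round(np.hypot(*d[:2]),1),round(np.degrees(np.arctan2(d[1],d[0])),1))
E
```

```text
hub [ 579.5 -111.9  107.5] 0.0 0.0
stubL [546.6 -79.4 109.5] 46.2 135.3
stubR [ 613.1 -141.9  109.5] 45.1 -41.8
markTop [608.1 -81.1  87.5] 42.0 47.1
markBot [596.3 -93.9  87.5] 24.6 47.1
marksL [606.  -67.8  87.5] 51.4 59.0
marksR [621.7 -82.1  87.5] 51.6 35.2
notchend [609.5 -78.1  87.5] 45.2 48.4
pintip [618.4 -69.3  78. ] 57.7 47.6
redout [637.6 -51.2  78. ] 84.0 46.3
redin [621.8 -65.8  78. ] 62.6 47.4
```

Emit:
drive_tool(
  commands=[
    {"dx": -3, "dy": -3, "dz": 0, "yaw": 0},
    {"dx": -3, "dy": -3, "dz": 0, "yaw": 0},
    {"dx": 0, "dy": 0, "dz": 20, "yaw": 0},
    {"dx": 0, "dy": 0, "dz": 20, "yaw": 0},
    {"dx": 17, "dy": -4, "dz": 0, "yaw": 0},
  ],
)

```text
t: 4.17
eef_pos: [543.8, -104.6, 136.8]
tcp_rot: [3.139, -0.001, 0.839]
ft_force: [1.6, -0.2, 0.3]
opening: 0.005
```

Emit:
drive_tool(
  commands=[
    {"dx": 17, "dy": -4, "dz": 0, "yaw": 0},
    {"dx": 17, "dy": -4, "dz": 0, "yaw": 0},
    {"dx": 0, "dy": 0, "dz": -10, "yaw": 0},
    {"dx": 0, "dy": 0, "dz": 0, "yaw": 0},
  ],
)

```text
t: 4.5
eef_pos: [577.8, -112.5, 121.9]
tcp_rot: [-3.14, 0.001, 0.839]
ft_force: [-0.8, 0.1, -0.6]
opening: 0.002
```

```bash
python3 - <<'E'
from h import *
w=env.read_camera("wrist"); save(w,"w5.png")
s=env.read_camera("scene");save(cv2.resize(s[110:230,150:310],(640,480)),"s5.png")
E
```

```text
(no output)
```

View pics/w5.png

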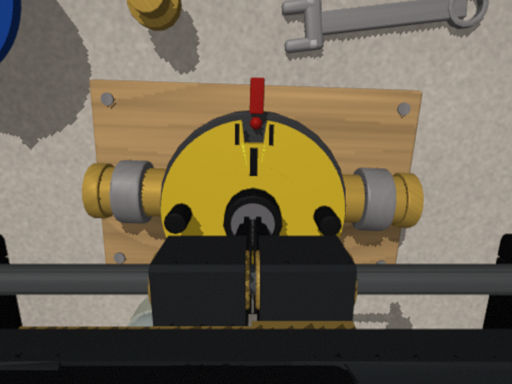

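View pics/s5.png

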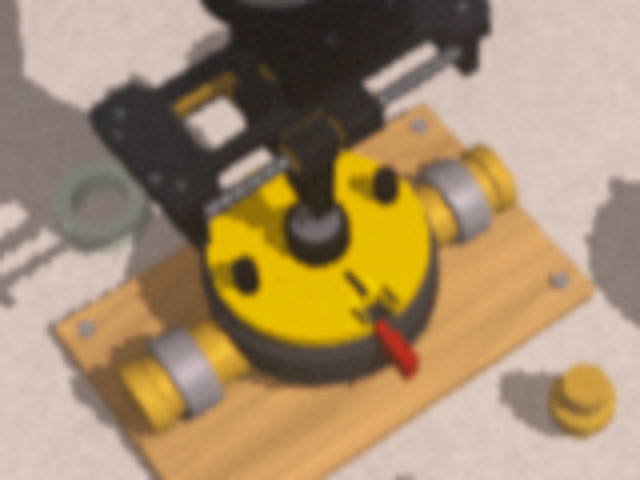

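Emit:
drive_tool(
  commands=[
    {"dx": 1, "dy": 0, "dz": -6, "yaw": 0},
    {"dx": 0, "dy": 0, "dz": -6, "yaw": 0},
    {"dx": 0, "dy": 0, "dz": -3, "yaw": 0},
    {"dx": 0, "dy": 0, "dz": -1, "yaw": 0},
    {"dx": 0, "dy": 0, "dz": -1, "yaw": 0},
  ],
)

```text
t: 5.02
eef_pos: [579.2, -112.3, 106.7]
tcp_rot: [-3.141, 0.0, 0.838]
ft_force: [-3.5, 1.2, 6.5]
opening: 0.008
```

Emit:
drive_tool(
  commands=[
    {"dx": 0, "dy": 0, "dz": -1, "yaw": 0},
    {"dx": 0, "dy": 0, "dz": -1, "yaw": 0},
    {"dx": 0, "dy": 0, "dz": -1, "yaw": 0},
    {"dx": 0, "dy": 0, "dz": 0, "yaw": 0},
    {"dx": 0, "dy": 0, "dz": 0, "yaw": 0},
  ],
)

```text
t: 5.43
eef_pos: [579.3, -112.3, 103.9]
tcp_rot: [-3.141, 0.0, 0.838]
ft_force: [-2.5, -0.7, 4.7]
opening: 0.008
```

Emit:
drive_tool(
  commands=[
    {"dx": 0, "dy": 0, "dz": -1.5, "yaw": 0},
    {"dx": 0, "dy": 0, "dz": -1.5, "yaw": 0},
    {"dx": 0, "dy": 0, "dz": -1.5, "yaw": 0},
    {"dx": 0, "dy": 0, "dz": -0.5, "yaw": 0},
    {"dx": 0, "dy": 0, "dz": 0, "yaw": 0},
  ],
)

```text
t: 5.85
eef_pos: [579.3, -112.3, 98.9]
tcp_rot: [-3.141, 0.0, 0.838]
ft_force: [-2.8, -0.2, 4.4]
opening: 0.005
```

Emit:
drive_tool(
  commands=[
    {"dx": 0, "dy": 0, "dz": -1, "yaw": 0},
    {"dx": 0, "dy": 0, "dz": -1, "yaw": 0},
    {"dx": 0, "dy": 0, "dz": 0, "yaw": 0},
    {"dx": 0, "dy": 0, "dz": 0, "yaw": 0},
  ],
)

```text
t: 6.18
eef_pos: [579.2, -112.3, 98.3]
tcp_rot: [3.141, 0.0, 0.838]
ft_force: [-8.5, 0.2, 20.8]
opening: 0.002
```

Emit:
drive_tool(
  commands=[
    {"dx": 0, "dy": 0, "dz": 0, "yaw": 0},
    {"dx": 0, "dy": 0, "dz": 3, "yaw": 0},
    {"dx": 0, "dy": 0, "dz": 20, "yaw": 0},
    {"dx": 0, "dy": 0, "dz": 40, "yaw": 0},
    {"dx": 0, "dy": 0, "dz": 40, "yaw": 0},
  ],
)

```text
t: 6.6
eef_pos: [579.0, -112.2, 199.9]
tcp_rot: [-3.139, 0.001, 0.838]
ft_force: [0.5, -0.4, 0.2]
opening: 0.003
```

Emit:
drive_tool(
  commands=[
    {"dx": -20, "dy": -15, "dz": 20, "yaw": 0},
    {"dx": -20, "dy": -15, "dz": 0, "yaw": 0},
    {"dx": 0, "dy": 0, "dz": 0, "yaw": 0},
    {"dx": 0, "dy": 0, "dz": 0, "yaw": 0},
  ],
)

```text
t: 6.93
eef_pos: [539.2, -142.9, 220.1]
tcp_rot: [3.141, -0.0, 0.836]
ft_force: [1.0, 1.3, -0.1]
opening: 0.006
```

```bash
python3 - <<'E'
from h import *
s=env.state();print(s["eef_pos"],s["ft_force"],s["t"])
w=env.read_camera("wrist"); save(w,"w6.png")
s=env.read_camera("side");save(cv2.resize(s[165:250,215:345],None,fx=5,fy=5),"d6.png")
s=env.read_camera("scene");save(cv2.resize(s[110:230,150:310],(640,480)),"s6.png")
for q in ["nipple","paste","tape","spanner"]:
    for r in env.place_of(q,"scene")[:2]: print(q,np.round(r["pixel"]),round(r["conf"],2),np.round(ray("scene",r["pixel"],0)))
E
```

```text
[ 539.23762191 -142.87924205  220.09952493] [ 0.96303544  1.25800141 -0.13991367] 6.9333
nipple [294. 215.] 0.52 [623.  41.   0.]
paste [223. 139.] 0.69 [ 439. -163.    0.]
paste [233. 185.] 0.67 [ 568. -111.    0.]
tape [177. 162.] 0.64 [ 525. -260.    0.]
spanner [230. 257.] 0.93 [742. -82.   0.]
```

View pics/w6.png

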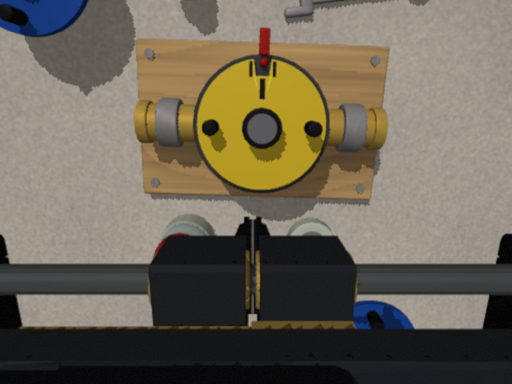

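View pics/d6.png

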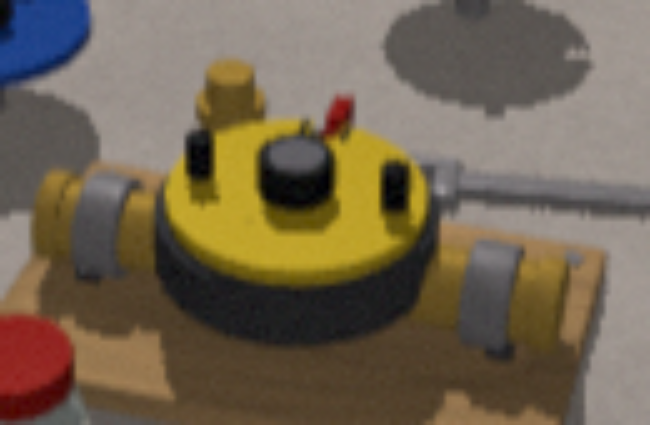

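View pics/s6.png

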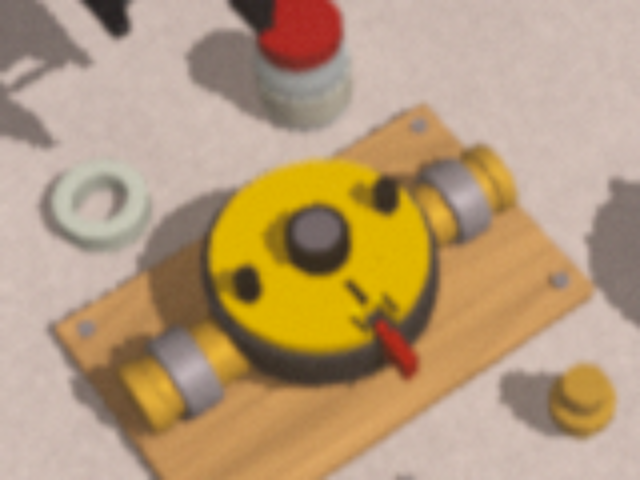

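```bash
python3 - <<'E'
from h import *
print(env.job_done(), env.state()["t"])
E
```

```text
the job is handed in; nothing more can be done
the job is handed in; nothing more can be done
```

I turned the yellow disc about 42° clockwise with the closed fingertips on one stub until its notch was over the red pin. I then pressed the hub down to the stop, moved clear and handed the job in at about 7 s. No verdict was reported.

- **Alignment:** before pressing, the notch measured about 47.1° and the pin about 47°. After pressing, the wrist, side and scene views show the pin inside the notch and the disc flat on the flange.
- **Seating:** the fingertips stopped at 98.3 mm with a downward force of about 21 N; the hub top should be at 98.5 mm when the disc is home.
- **Clear of the valve:** the final TCP position is 220 mm up and off to one side of the disc, with only about 1 N of residual force reading.
- **Bystanders:** the nipple, tape roll and spanner came out within about 4 mm of their first positions. The network's jar estimate disagreed, differing by about 16 mm from the first one. I never drove near the jar and it looks unmoved in the side view, so I took this as detector error and did not measure it again.

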